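# Gauge the planed blank and set the jig's depth stop

### The job

Pick up the bridge gauge and set it down gently astride the middle of the planed wooden blank that lies on the steel plate, so that the gauge stands squarely on both legs with its sprung foot resting on the blank and shows its thickness; let go and leave it there. Then slide the black depth stop along its track to the middle of the band of the same colour as the gauge reads (16 mm green, 26 mm blue, 36 mm red). Do not shift the blanks or disturb anything else on the bench.

Things in the scene. Friction and masses are not known exactly. Their poses are not given: they have to be found in the camera images.
- gauge: loose bridge gauge, 140 tall, 0.5 kg: two aluminium legs 44 (x) x 14 (y) x 60 high with a gap 64 wide (y) between them, a beam 44 x 92 on top (z 60 to 74), and on it a black tower to grip, 24 (x) x 30 (y), z 74 to 140, with colour bands and an orange pointer on its x faces. Origin on the centre line at the level of the legs' undersides, z up; half a turn gives the same gauge
- slide_foot (a joint): reading of the gauge, m: height of its foot above the legs' undersides, 0 (level, sprung down) to 0.045. Astride a blank it reads the thickness: 0.016, 0.026 or 0.036, and the orange pointer on the tower, which rises with the foot, then shows the green, blue or red band. Light spring, about 2 N
- foot_tip (a point): centre of the underside of the gauge's sprung foot, a dark steel disc 18 in diameter on the gauge's centre line
- plate: bright steel gauging plate, 180 x 180, let flush into the bench top; origin at its centre at bench height
- blank_16: planed dark brown wooden blank, 110 (x) x 44 (y) x 16 thick, for the green band; the three blanks differ only in thickness. One of the three, not always the same, lies on the steel plate; the other two lie farther from the robot. Origin at the centre of its underside
- blank_26: planed dark brown wooden blank, 110 (x) x 44 (y) x 26 thick, for the blue band; the three blanks differ only in thickness. One of the three, not always the same, lies on the steel plate; the other two lie farther from the robot. Origin at the centre of its underside
- blank_36: planed dark brown wooden blank, 110 (x) x 44 (y) x 36 thick, for the red band; the three blanks differ only in thickness. One of the three, not always the same, lies on the steel plate; the other two lie farther from the robot. Origin at the centre of its underside
- stop_board: fixed plywood board of the planing jig, 100 (x) x 220 (y) x 16 high, with an aluminium track along y in its middle (top at z 20) and green, blue and red bands (15 wide along y) beside it; origin at the centre of its underside
- stop_slide (a joint): position of the depth stop along the track, m, 0 to 0.15, growing to the board's +y; 0.045 = middle of the green band, 0.085 = blue, 0.125 = red. It stays where it is left (friction about 1.5 N)
- stop_top (a point): centre of the top of the depth stop, a black block 26 (board x) x 24 (board y) x 42 high with white pointers on both sides at its foot; its top is 62 above the bench
- mark_green (a point): where point stop_top is when the stop is at the middle of the green band (for 16 mm)
- mark_blue (a point): where point stop_top is when the stop is at the middle of the blue band (for 26 mm)
- mark_red (a point): where point stop_top is when the stop is at the middle of the red band (for 36 mm)
- mallet: wooden mallet lying on the bench, 230 long (x), head 60 x 110 x 60; origin on the bench below it; bystander
- chisel: slim hand tool with blue handle, 200 long (x), 26 thick, lying on the bench; origin under its middle; bystander
- glue: white glue bottle, 60 in diameter, 150 tall; origin at the centre of its underside; bystander
- square: try square lying on the bench, wooden stock 22 x 130 x 18 with a steel blade 160 long along x; origin under the stock's middle; bystander
Things that resemble listed ones, but are neither listed nor needed, are in the scene too. Several things look just like the gauge: the one meant starts farthest to the robot's right.

How it is judged:
By the outcome, as a careful person would: the job done as asked, in the order asked, and still so for the second after the job is handed in, with the robot touching nothing.
It also fails if it takes over 45 s, if anything falls off the work surface, if the arm or the gripper's body presses on something with over 40 N, if the wrist force passes 120 N, or if a joint passes its speed limit or range.

### The arm

A 6-joint arm with a two-finger parallel gripper is mounted at the origin on the work surface. World frame = base frame: x ahead of the robot, y to its left, z up, the work surface at z = 0. Lengths are in m, angles in degrees, forces in N, time in s.
With the tool pointing down it reaches from about 0.4 to 0.825 m from the base axis. Payload 7 kg.
Tool frame: the origin (TCP) lies on the centre line of the jaws, within the pads' length; the fingertips stand 19 mm ahead of it and the grasp point (between the pads) is the TCP (r.tips_ahead is the distance from the TCP to the fingertips, in m); z points along the fingers, y is the line along which they close (so a half turn about z gives the same grasp; the last joint's range is limited). The gripper opens to 88 mm and grips with 3 to 60 N. Pads are 19 mm wide; open, the fingers measure 130 mm over their backs; the gripper's body (78 mm by 193 mm) begins 47 mm behind the grasp point.
Start: joints at [81.251, 20.546, 0.682, 0, -70.136, -16.507], TCP at [0.288, 0.61, 0.246] pointing down, gripper open.
Joint ranges: [-176.03, 176.03], [-82.01, 121.73], [-58.28, 71.71], [-173.87, 95.51], [-174.79, -0.11], [-173.66, 173.66]. Speed limits (degrees/s): [136.94, 136.94, 172.46, 180, 180, 180].

### API

Orientations are given as [roll, pitch, yaw] about the fixed x, y, z axes, in that order (R = Rz(yaw) Ry(pitch) Rx(roll)).
In Python, from plant import r, viewer, close_job gives the robot as it stands. The module is installed in compiled form; this text tells all that it offers.
- The arm moves only by the tool arm_command, never from a script. Its arguments are lists of equal length, an entry for each row: "travel": the shift along the world's x, y, z scaled (see below), a list of three; "delta_rot": the turn, a rotation vector about the world's x, y, z scaled (see below), a list of three. In form: {"travel": [[dx, dy, dz], ...], "delta_rot": [[rx, ry, rz], ...]}. A call has 1 to 20 rows; each row is the pose to reach, as a shift and turn from the pose commanded when the call began; what a row does not reach only later rows make up. The controller multiplies each number of a shift by 0.5 m and each number of a turn by 90 degrees. A row lasts 1/8 s, in which the tool goes at most 62.5 mm and 10.7 degrees, less where a joint would pass 70% of its speed; a pose out of reach is approached as far as the arm can. A call with a number of a shift or a turn outside -1 to 1 is refused whole. A call with a gripper value outside its range is refused whole. "grip" is the opening, from 0 (shut) to 1 (fully open), set as the call begins (left out, the last holds). The fingers move at their own pace and stop on an object; "newtons" is the grip in N (left out, the last holds). Time passes only in rows, so rows that repeat a pose let the fingers close. It gives the time, the measured TCP pose, the force, the opening and the grip force at its end, in the units of the state.
- r.get_state(): the state, without advancing time (a new reading comes with each control period).
- viewer.capture(name): name is "side" or "top"; returns a dict with "img" (420x560x3 uint8, red, green, blue), "camera_matrix" (3x3 intrinsics, pixels), "distortion" ([k1, k2, p1, p2, k3] as OpenCV has them; the pictures are not rectified), "R" (3x3) and "t" (3): a world point X has camera coordinates R X + t. Camera axes: x right, y down, z forward; pixel columns grow to the right and rows downward; lengths in m; the calibration is good to about 2 mm. A picture is of the moment at which its call begins. There is no depth.
- close_job(): hands the job in; it is judged then, once.
The state is a dict: "time_s": time; "joints": joint angles; "qd": joint speeds; "joint_torque": joint torques, N m; "tcp_pos": TCP position; "eef_rot": TCP orientation; "contact_force": force on the tool from outside, world axes, zero at the start; "moment": the same for the moment, N m; "gripper_width": finger opening in m; "gripper_force": force on a finger pad.
Only numpy, scipy, OpenCV 4.12 (cv2) and the standard library are available. Lean on these libraries where they do the work, as an engineer would, in place of code of your own. Each camera call takes 0.05 s, during which the arm holds its last target. There are 200 camera calls.

## Working session

There is one attempt and no reset: what is moved stays moved. The work goes in short steps, Python scripts to look and compute and a tool call to move; the robot and the scene stay as the last step left them, time stands still between calls to the robot, and variables do not carry over. Pictures are saved under pics/ and viewed, at most 10 in all, crops included, and the job is handed in when it is done.

Besides the shell and the picture viewer there is one more tool, called by a JSON object that holds its "api" and its "payload". arm_command: Moves the arm, as the interface text tells. Shifts and turns lie within -1 to 1; 1 stands for 0.5 m of shift or 90 degrees of turn. Its arguments: {"type":"object","properties":{"travel":{"type":"array"},"delta_rot":{"type":"array"},"grip":{"type":"number"},"newtons":{"type":"number"}},"required":["travel","delta_rot"]}

```bash
mkdir -p pics; cat > h.py <<'E'
import numpy as np, cv2, pickle
def grab(n, f):
    from plant import viewer
    c=viewer.capture(n); pickle.dump(c,open(f'{f}.pkl','wb'))
    cv2.imwrite(f'pics/{f}.png',c['img'][:,:,::-1]); return c
def load(f): return pickle.load(open(f'{f}.pkl','rb'))
def ray(c,px):
    K=np.array(c['camera_matrix'],float);d=np.array(c['distortion'],float)
    u=cv2.undistortPoints(np.array(px,float).reshape(-1,1,2),K,d).reshape(-1,2)
    R=np.array(c['R']);t=np.array(c['t']).ravel()
    return -R.T@t, np.c_[u,np.ones(len(u))]@R
def at(c,px,z):
    o,v=ray(c,px); return o+v*((z-o[2])/v[:,2])[:,None]
def proj(c,X):
    R=np.array(c['R'],float);t=np.array(c['t'],float)
    return cv2.projectPoints(np.array(X,float).reshape(-1,1,3),cv2.Rodrigues(R)[0],t,np.array(c['camera_matrix'],float),np.array(c['distortion'],float))[0].reshape(-1,2)
def crop(f,x,y,w,h,s,out):
    im=cv2.imread(f'pics/{f}.png')[y:y+h,x:x+w]
    cv2.imwrite(f'pics/{out}.png',cv2.resize(im,None,fx=s,fy=s,interpolation=cv2.INTER_CUBIC))
E
python3 - <<'E'
from h import *
a=grab('top','top0');b=grab('side','side0')
for c in(a,b): print(-np.array(c['R']).T@np.array(c['t']).ravel(), c['camera_matrix'])
from plant import r
s=r.get_state();print(s)
E
```

```text
[ 0.39904883 -0.07308982  1.50861505] [[523.69784068   0.         289.11081984]
 [  0.         523.69784068 202.51591786]
 [  0.           0.           1.        ]]
[-0.00177101 -0.87844117  1.05345868] [[526.8811461    0.         281.78835679]
 [  0.         526.8811461  209.99979761]
 [  0.           0.           1.        ]]
{'time_s': 0.1, 'joints': array([ 8.12490285e+01,  2.05867328e+01,  6.41369082e-01, -1.72848479e-02,
       -7.01375263e+01, -1.65069376e+01]), 'qd': array([ 0.06209523, -0.03230168,  0.18426326,  0.00020987, -0.02968948,
       -0.0230698 ]), 'joint_torque': array([-1.57545488e-03, -5.84160519e+01,  2.93751150e+01,  7.01539367e+00,
        1.01811503e-02, -4.97442488e-05]), 'tcp_pos': array([0.28786941, 0.61009656, 0.24474237]), 'eef_rot': array([ 1.79915909e+02, -7.97347567e-03, -2.52637878e+01]), 'contact_force': array([ 0.17138044,  0.75114047, -0.74574235]), 'moment': array([-0.01124579,  0.00705742,  0.0210501 ]), 'gripper_force': 0.0, 'gripper_width': 0.08780514216703085}
```

View pics/top0.png

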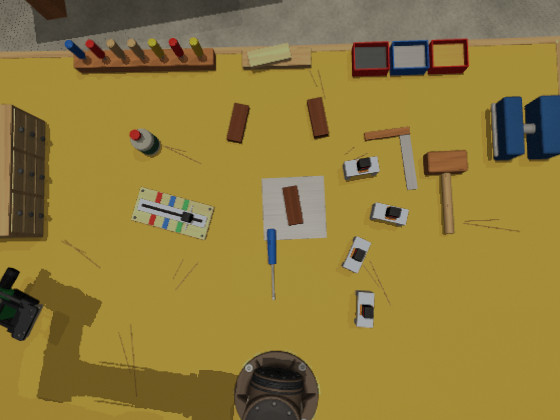

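View pics/side0.png

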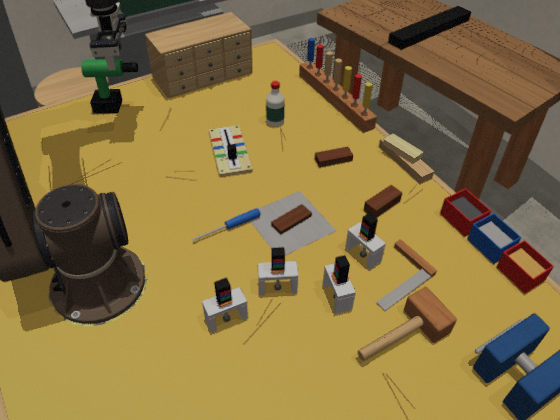

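The top view shows the base at about (277,395), with +x up and the robot's right towards image right. Four gauges could be the one meant: (362,167), (390,214), (357,255) and (365,309). The one at (390,214) is farthest right. I'll confirm that in an enlarged crop.

```bash
python3 - <<'E'
from h import *
c=load('top0')
print(at(c,[(362,167),(390,214),(357,255),(365,309)],.074).round(3))
crop('top0',250,140,170,110,4.7,'c1')
crop('top0',120,180,110,65,7,'c2')
E
```

```text
[[ 0.619 -0.252  0.074]
 [ 0.488 -0.323  0.074]
 [ 0.378 -0.23   0.074]
 [ 0.234 -0.246  0.074]]
```

View pics/c1.png

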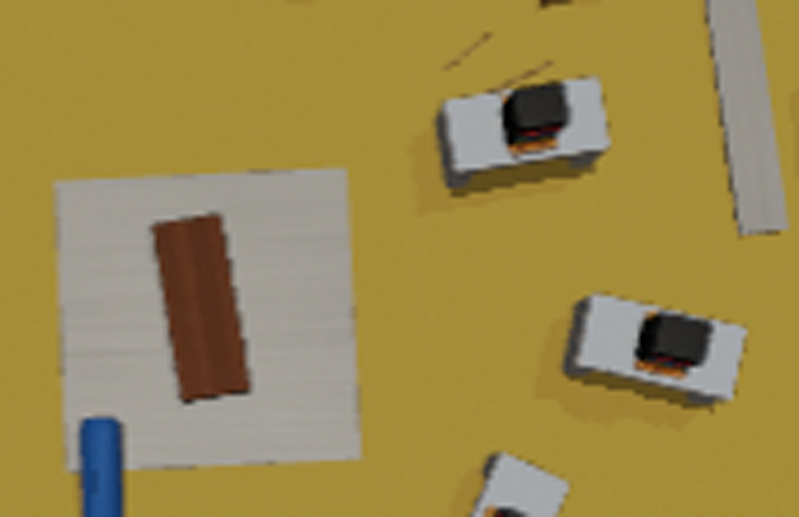

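View pics/c2.png

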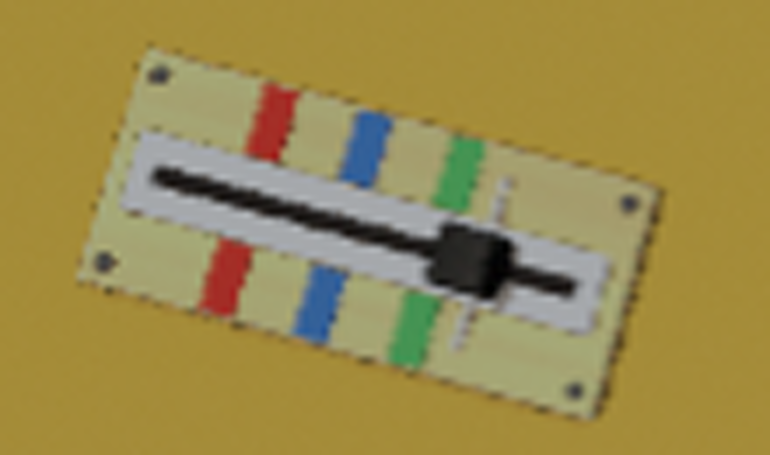

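The crop confirms (390,214) is the rightmost gauge, with its tower at about (393,213). The blank on the plate is centred near (292,205). The stop sits at about (188,217), just below the green band. Next I fit rectangles to these.

```bash
cat >> h.py <<'E'
from scipy.optimize import least_squares
def fit(c,px,L,W,z,g):
    # corners order: consecutive; first edge px0->px1 is along -y or whichever: model rectangle corner order given by g init
    P=at(c,px,z)[:,:2]
    m=np.array([[L,W],[L,-W],[-L,-W],[-L,W]])/2
    def f(p):
        a=p[2];R=np.array([[np.cos(a),-np.sin(a)],[np.sin(a),np.cos(a)]])
        return (m@R.T+p[:2]-P).ravel()
    s=least_squares(f,[*P.mean(0),g]); return s.x[0],s.x[1],np.degrees(s.x[2]),np.abs(s.fun).max()*1000, P
def unc(px,x,y,s): return (np.array(px,float)+.5)/s-.5+[x,y]
E
python3 - <<'E'
from h import *
c=load('top0')
np.set_printoptions(suppress=True,precision=4)
U=lambda p:unc(p,250,140,4.7); V=lambda p:unc(p,120,180,7)
print('gauge',fit(c,U([(593,293),(746,326),(729,401),(575,365)]),.044,.092,.074,0)[:4])
print('tower',at(c,U([(677,338)]),.14), fit(c,U([(652,313),(713,319),(708,358),(645,352)]),.024,.030,.14,0)[:4])
for z in(.016,.026,.036): print('blank',fit(c,U([(152,225),(220,214),(250,392),(183,401)]),.11,.044,z,0)[:4])
print('plate',fit(c,U([(54,182),(346,169),(360,459),(68,471)]),.18,.18,0,0)[:4])
b=fit(c,V([(150,45),(663,187),(598,418),(80,283)]),.1,.22,.016,0);print('board',b[:4])
a=np.radians(b[2]);yh=np.array([-np.sin(a),np.cos(a)]);xh=np.array([np.cos(a),np.sin(a)])
def loc(p,z): 
    P=at(c,V(p),z)[:,:2]-b[:2]; return np.c_[P@xh,P@yh]
print('bands up r,b,g / low', loc([(272,122),(367,149),(460,173),(226,279),(319,304),(414,329)],.016))
print('pointers',loc([(505,180),(457,348)],.02),'stop top',loc([(466,252)],.062))
crop('top0',170,200,36,30,16,'c3')
crop('side0',255,190,80,60,10,'c4')
E
```

```text
gauge (np.float64(0.48973741084872263), np.float64(-0.3237507902944571), np.float64(-14.369636535777042), np.float64(1.1842913229015983))
tower [[ 0.4899 -0.3214  0.14  ]] (np.float64(0.49126295199215747), np.float64(-0.3228404664160511), np.float64(-8.253516279167084), np.float64(2.764601513583098))
blank (np.float64(0.5231793912949754), np.float64(-0.056772208098406406), np.float64(8.291816501628166), np.float64(1.5403733650656004))
blank (np.float64(0.5223477598630253), np.float64(-0.056881530409002595), np.float64(8.291828075615744), np.float64(1.6227528981006127))
blank (np.float64(0.521516128431097), np.float64(-0.05699085271960465), np.float64(8.291825970862707), np.float64(1.8477062020679225))
plate (np.float64(0.5171662613375694), np.float64(-0.05989053464520586), np.float64(1.3020897418698008), np.float64(1.0284616627808663))
board (np.float64(0.5089124642211369), np.float64(0.2860196580563591), np.float64(-16.308990206253952), np.float64(1.1861575783274625))
bands up r,b,g / low [[ 0.0331  0.0525]
 [ 0.0324  0.0118]
 [ 0.0328 -0.0277]
 [-0.0336  0.0526]
 [-0.0336  0.013 ]
 [-0.0334 -0.0273]]
pointers [[ 0.0347 -0.0472]
 [-0.0362 -0.0473]] stop top [[ 0.0021 -0.0494]]
```

View pics/c4.png

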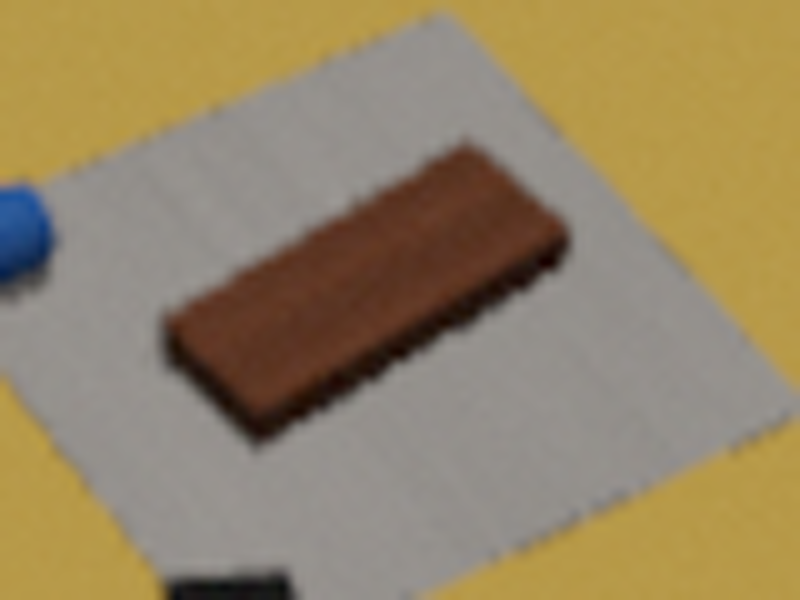

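The blank fits at about (0.5228,-0.0568), yaw 8.3°, and its thin edge in the side view suggests 16 mm. The gauge is at about (0.490,-0.3235), yaw -14.4°. The stop is now at about 0.025 on its track, with green at 0.045. I'll start with the move to the gauge.

{"api": "arm_command", "payload": {"travel": [[0.42,-0.92,0],[0.42,-0.92,0],[0.42,-0.92,0],[0.42,-0.92,0],[0.42,-0.92,0],[0.42,-0.92,0],[0.42,-0.92,0],[0.42,-0.92,0],[0.42,-0.92,0]], "delta_rot": [[0,0,0.121],[0,0,0.121],[0,0,0.121],[0,0,0.121],[0,0,0.121],[0,0,0.121],[0,0,0.121],[0,0,0.121],[0,0,0.121]], "grip": 1, "newtons": 25}}

```text
time_s: 1.23
tcp_pos: [0.4986, 0.147, 0.2453]
eef_rot: [180.0, 0.0, -14.6]
contact_force: [0.8, 1.1, -0.5]
gripper_width: 0.0875
gripper_force: 0.0
```

{"api": "arm_command", "payload": {"travel": [[-0.016,-0.947,0],[-0.016,-0.947,0],[-0.016,-0.947,0],[-0.016,-0.947,0],[-0.016,-0.947,0],[-0.016,-0.947,0],[-0.016,-0.947,0],[-0.016,-0.947,0],[-0.016,-0.947,0],[-0.016,-0.947,0],[-0.016,-0.947,-0.08],[-0.016,-0.947,-0.1],[-0.016,-0.947,-0.1]], "delta_rot": [[0,0,0],[0,0,0],[0,0,0],[0,0,0],[0,0,0],[0,0,0],[0,0,0],[0,0,0],[0,0,0],[0,0,0],[0,0,0],[0,0,0],[0,0,0]]}}

```text
time_s: 2.85
tcp_pos: [0.4901, -0.3222, 0.1956]
eef_rot: [180.0, 0.1, -14.3]
contact_force: [-0.1, -0.4, 1.1]
gripper_width: 0.0874
gripper_force: 0.0
```

```bash
python3 - <<'E'
from h import *
from plant import r
a=grab('top','top1');b=grab('side','side1')
s=r.get_state();print(s['time_s'],s['tcp_pos'],s['eef_rot'],s['joints'])
i=cv2.hconcat([cv2.resize(cv2.imread('pics/top1.png')[150:290,310:450],None,fx=2.8,fy=2.8,interpolation=2),cv2.resize(cv2.imread('pics/side1.png')[180:320,260:400],None,fx=2.8,fy=2.8,interpolation=2)])
cv2.imwrite('pics/c5.png',i)
E
```

```text
2.95 [ 0.4908434  -0.32287622  0.19691122] [ 1.79970724e+02 -8.88057353e-02 -1.43011413e+01] [-1.42639424e+01  1.44052857e+01 -1.47183783e+01  3.36081827e-02
 -6.07875535e+01  8.99463986e+01]
```

View pics/c5.png

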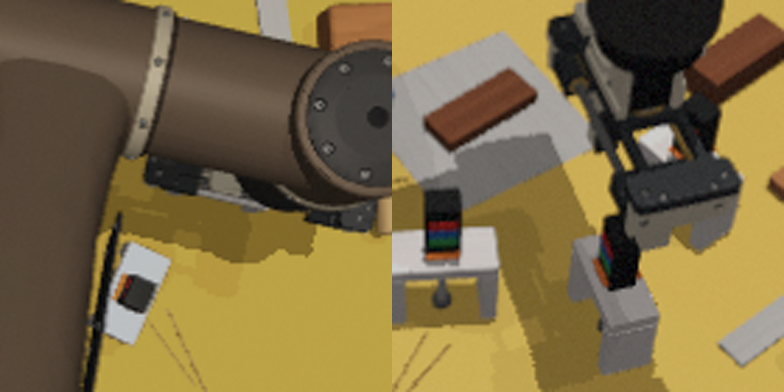

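```bash
python3 - <<'E'
from h import *
for f in('side1','top1'):
    c=load(f)
    p=proj(c,[[.4908,-.3229,.197],[.4908,-.3229,.178],[.4908,-.3229,.14],[.619,-.252,.14],[.378,-.23,.14]])
    print(f,p.round(1).tolist())
print(proj(load('side0'),[[.49,-.3235,.14],[.49,-.3235,.0],[0,0,0]]))
print((at(load('side0'),[(343,263)],.13)))
E
```

```text
side1 [[343.7, 242.9], [342.9, 248.6], [341.2, 259.5], [368.3, 218.2], [276.2, 251.1]]
top1 [[398.3, 209.5], [396.9, 210.1], [394.2, 211.2], [365.2, 163.2], [359.9, 255.4]]
[[341.07294316 259.87309198]
 [335.51664697 296.05900568]
 [ 97.36099114 282.88891007]]
[[ 0.49402867 -0.32690821  0.13      ]]
```

The crop shows the open fingers on either side of the rightmost gauge's tower, at side image about (341,262). The projected TCP agrees. I'll descend and grip.

{"api": "arm_command", "payload": {"travel": [[0,0,-0.08],[0,0,-0.16],[0,0,-0.16],[0,0,-0.16]], "delta_rot": [[0,0,0],[0,0,0],[0,0,0],[0,0,0]]}}

```text
time_s: 3.45
tcp_pos: [0.4913, -0.3236, 0.1177]
eef_rot: [180.0, -0.1, -14.3]
contact_force: [1.0, -0.5, 0.8]
gripper_width: 0.0878
gripper_force: 0.0
```

{"api": "arm_command", "payload": {"travel": [[0,0,0],[0,0,0],[0,0,0],[0,0,0],[0,0,0],[0,0,0]], "delta_rot": [[0,0,0],[0,0,0],[0,0,0],[0,0,0],[0,0,0],[0,0,0]], "grip": 0.2, "newtons": 25}}

```text
time_s: 4.2
tcp_pos: [0.49, -0.3231, 0.1155]
eef_rot: [180.0, 0.0, -14.4]
contact_force: [-1.3, -4.1, 3.1]
gripper_width: 0.033
gripper_force: 2.1
```

{"api": "arm_command", "payload": {"travel": [[0,0,0],[0,0,0],[0,0,0]], "delta_rot": [[0,0,0],[0,0,0],[0,0,0]], "grip": 0, "newtons": 25}}

```text
time_s: 4.58
tcp_pos: [0.4899, -0.3231, 0.1154]
eef_rot: [180.0, 0.0, -14.4]
contact_force: [-0.3, -2.6, -3.2]
gripper_width: 0.0302
gripper_force: 25.0
```

Gripped: the width is 30.2 mm, as the tower's should be. I'll lift, carry and turn by 22.7°.

{"api": "arm_command", "payload": {"travel": [[0,0,0.02],[0,0,0.1],[0,0,0.2],[0,0,0.2],[0.01,0.05,0.2],[0.02,0.14,0.2],[0.03,0.24,0.2],[0.04,0.34,0.2],[0.054,0.44,0.2],[0.06,0.5,0.2],[0.066,0.533,0.2],[0.066,0.533,0.2],[0.066,0.533,0.2],[0.066,0.533,0.2]], "delta_rot": [[0,0,0],[0,0,0],[0,0,0],[0,0,0],[0,0,0.03],[0,0,0.07],[0,0,0.12],[0,0,0.17],[0,0,0.21],[0,0,0.24],[0,0,0.252],[0,0,0.252],[0,0,0.252],[0,0,0.252]]}}

```text
time_s: 6.32
tcp_pos: [0.5227, -0.0574, 0.2153]
eef_rot: [-180.0, 0.0, 8.2]
contact_force: [0.4, 0.8, -6.3]
gripper_width: 0.03
gripper_force: 25.0
```

```bash
python3 - <<'E'
from h import *
from plant import r
b=grab('side','side2')
s=r.get_state();print(s['time_s'],s['tcp_pos'],s['eef_rot'],s['gripper_width'],s['contact_force'])
crop('side2',220,130,140,105,5.6,'c6')
E
```

```text
6.375 [ 0.52277764 -0.05733816  0.21540542] [1.79999316e+02 2.15964784e-02 8.23310601e+00] 0.03011061535950872 [ 0.62422719 -0.12693115 -6.40098427]
```

View pics/c6.png

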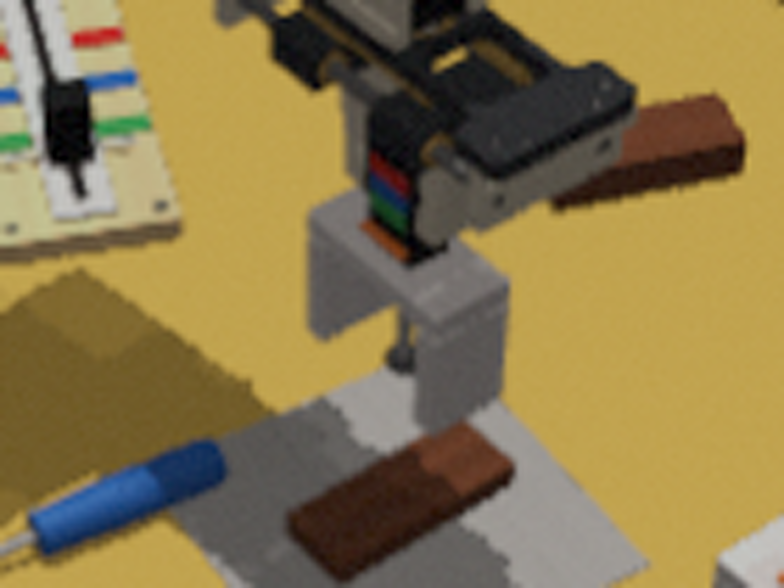

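```bash
python3 - <<'E'
from h import *
np.set_printoptions(suppress=True,precision=4)
c=load('side0');P=unc([(467,143),(568,235),(258,412),(165,322)],255,190,10)
for z in(.016,.026,.036): print('blank',fit(c,P,.11,.044,z,0)[:4])
print('base', at(c,unc([(568,268),(258,445),(165,355)],255,190,10),0)[:,:2])
c=load('side2');Q=unc([(313,213),(508,290),(440,328)],220,130,5.6)
a=np.radians(8.23);R=np.array([[np.cos(a),-np.sin(a)],[np.sin(a),np.cos(a)]])
print('beam local',(at(c,Q,.174)[:,:2]-[.5228,-.0573])@R)
E
```

```text
blank (np.float64(0.5240190403346286), np.float64(-0.05975157126244659), np.float64(8.095741134658088), np.float64(2.0182322720355694))
blank (np.float64(0.5189509826009284), np.float64(-0.06764286956801267), np.float64(8.095727074615281), np.float64(2.553496918269449))
blank (np.float64(0.5138829248671963), np.float64(-0.07553416787357539), np.float64(8.09574634692322), np.float64(3.0887697296003713))
base [[ 0.5818 -0.072 ]
 [ 0.4752 -0.0854]
 [ 0.4697 -0.045 ]]
beam local [[-0.0191  0.0417]
 [ 0.0168 -0.0505]
 [-0.0221 -0.0507]]
```

Beam and blank agree to within about 1 mm in the side view, and that view only fits a 16 mm thickness. I'll lower gently.

{"api": "arm_command", "payload": {"travel": [[0,0,-0.05],[0,0,-0.1],[0,0,-0.14],[0,0,-0.165],[0,0,-0.18],[0,0,-0.188],[0,0,-0.192],[0,0,-0.195],[0,0,-0.197],[0,0,-0.199],[0,0,-0.199],[0,0,-0.199]], "delta_rot": [[0,0,0],[0,0,0],[0,0,0],[0,0,0],[0,0,0],[0,0,0],[0,0,0],[0,0,0],[0,0,0],[0,0,0],[0,0,0],[0,0,0]]}}

```text
time_s: 7.88
tcp_pos: [0.5233, -0.0565, 0.1162]
eef_rot: [-180.0, -0.0, 8.3]
contact_force: [0.4, 0.1, -4.8]
gripper_width: 0.0298
gripper_force: 25.0
```

{"api": "arm_command", "payload": {"travel": [[0,0,-0.001],[0,0,-0.002],[0,0,-0.003],[0,0,-0.003]], "delta_rot": [[0,0,0],[0,0,0],[0,0,0],[0,0,0]]}}

```text
time_s: 8.38
tcp_pos: [0.5233, -0.0565, 0.1155]
eef_rot: [180.0, -0.1, 8.3]
contact_force: [-2.5, 0.7, 5.7]
gripper_width: 0.0296
gripper_force: 25.0
```

The legs are down, with the force changing from -4.8 to +5.7 N. I'll release, rise and look.

{"api": "arm_command", "payload": {"travel": [[0,0,0],[0,0,0],[0,0,0],[0,0,0],[0,0,0],[0,0,0.04],[0,0,0.12],[0,0,0.2],[0,0.06,0.26],[0,0.16,0.26],[0,0.28,0.26],[0,0.4,0.26],[0,0.5,0.26],[0,0.5,0.26],[0,0.5,0.26]], "delta_rot": [[0,0,0],[0,0,0],[0,0,0],[0,0,0],[0,0,0],[0,0,0],[0,0,0],[0,0,0],[0,0,0],[0,0,0],[0,0,0],[0,0,0],[0,0,0],[0,0,0],[0,0,0]], "grip": 0.7}}

```text
time_s: 10.25
tcp_pos: [0.5227, 0.1935, 0.2443]
eef_rot: [180.0, 0.0, 8.4]
contact_force: [0.1, -0.4, 0.6]
gripper_width: 0.0615
gripper_force: 0.0
```

```bash
python3 - <<'E'
from h import *
from plant import r
grab('side','side3');grab('top','top3')
s=r.get_state();print(s['time_s'],s['tcp_pos'],s['eef_rot'],s['gripper_width'])
i=cv2.hconcat([cv2.resize(cv2.imread('pics/top3.png')[150:250,240:340],None,fx=4,fy=4,interpolation=2),cv2.resize(cv2.imread('pics/side3.png')[160:260,240:340],None,fx=4,fy=4,interpolation=2)])
cv2.imwrite('pics/c7.png',i)
E
```

```text
10.35 [0.52294804 0.19259475 0.24455023] [1.79990813e+02 1.09713322e-02 8.27153431e+00] 0.06123095407412446
```

View pics/c7.png

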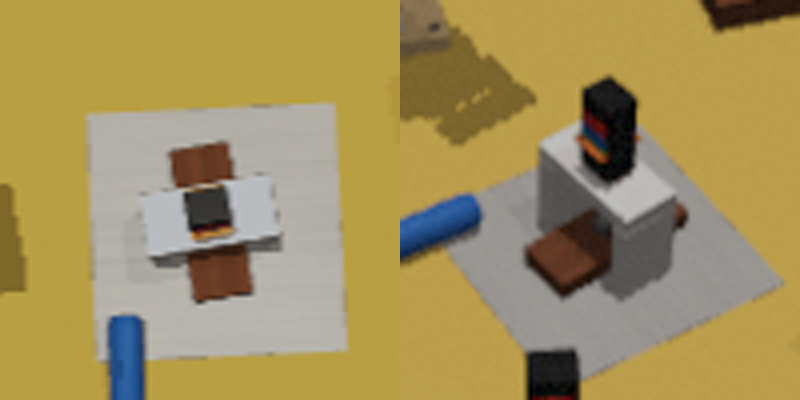

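The view shows the gauge square on the plate astride the blank. Its orange pointer covers the green band, with red and blue visible above, so it reads 16 mm. Next I straddle the stop along the board's y.

{"api": "arm_command", "payload": {"travel": [[-0.03,0.05,0],[-0.055,0.095,0],[-0.055,0.095,-0.06],[-0.055,0.095,-0.16],[-0.055,0.095,-0.26],[-0.055,0.095,-0.34],[-0.055,0.095,-0.376],[-0.055,0.095,-0.386],[-0.055,0.095,-0.386],[-0.055,0.095,-0.386]], "delta_rot": [[0,0,-0.1],[0,0,-0.2],[0,0,-0.273],[0,0,-0.273],[0,0,-0.273],[0,0,-0.273],[0,0,-0.273],[0,0,-0.273],[0,0,-0.273],[0,0,-0.273]]}}

```text
time_s: 11.6
tcp_pos: [0.4962, 0.2412, 0.0527]
eef_rot: [-179.9, -0.1, -16.3]
contact_force: [0.1, 0.7, 0.2]
gripper_width: 0.0613
gripper_force: 0.0
```

{"api": "arm_command", "payload": {"travel": [[0,0,0],[0,0,0],[0,0,0],[0,0,0],[0,0,0],[0,0,0]], "delta_rot": [[0,0,0],[0,0,0],[0,0,0],[0,0,0],[0,0,0],[0,0,0]], "grip": 0, "newtons": 8}}

```text
time_s: 12.35
tcp_pos: [0.4955, 0.2409, 0.0516]
eef_rot: [180.0, 0.0, -16.3]
contact_force: [-0.1, -0.5, 2.0]
gripper_width: 0.0239
gripper_force: 8.0
```

Held at 23.9 mm, which matches the 24 mm stop. I'll slide it +19.8 mm along the board's y, release and rise clear.

{"api": "arm_command", "payload": {"travel": [[0.002,0.007,0],[0.005,0.016,0],[0.008,0.026,0],[0.01,0.034,0],[0.011,0.038,0],[0.011,0.038,0],[0.011,0.038,0],[0.011,0.038,0]], "delta_rot": [[0,0,0],[0,0,0],[0,0,0],[0,0,0],[0,0,0],[0,0,0],[0,0,0],[0,0,0]]}}

```text
time_s: 13.35
tcp_pos: [0.5013, 0.2603, 0.0516]
eef_rot: [-180.0, -0.0, -16.3]
contact_force: [1.4, 1.4, -0.1]
gripper_width: 0.0238
gripper_force: 8.0
```

{"api": "arm_command", "payload": {"travel": [[0,0,0],[0,0,0],[0,0,0],[0,0,0],[0,0,0.05],[0,0,0.15],[0,0,0.25],[0,0,0.36],[-0.03,0.1,0.4],[-0.08,0.22,0.4],[-0.12,0.34,0.4],[-0.18,0.46,0.4],[-0.22,0.54,0.4],[-0.22,0.54,0.4],[-0.22,0.54,0.4]], "delta_rot": [[0,0,0],[0,0,0],[0,0,0],[0,0,0],[0,0,0],[0,0,0],[0,0,0],[0,0,0],[0,0,0],[0,0,0],[0,0,0],[0,0,0],[0,0,0],[0,0,0],[0,0,0]], "grip": 0.7}}

```text
time_s: 15.22
tcp_pos: [0.3907, 0.5298, 0.2511]
eef_rot: [179.9, 0.0, -16.2]
contact_force: [-0.2, -0.6, 1.4]
gripper_width: 0.0613
gripper_force: 0.0
```

```bash
python3 - <<'E'
from h import *
from plant import r
grab('side','side4');grab('top','top4')
s=r.get_state();print(s['time_s'],s['tcp_pos'],s['qd'].round(2))
i=cv2.hconcat([cv2.resize(cv2.imread('pics/top4.png')[180:245,120:230],None,fx=7,fy=7,interpolation=2)])
j=cv2.resize(cv2.imread('pics/side4.png')[160:260,240:340],None,fx=1.4,fy=1.4,interpolation=2)
i[:140,-140:]=j
cv2.imwrite('pics/c8.png',i)
E
```

```text
15.325 [0.39145056 0.52904839 0.25164603] [-0.53 -0.38  0.07 -0.06  0.02 -0.13]
```

View pics/c8.png

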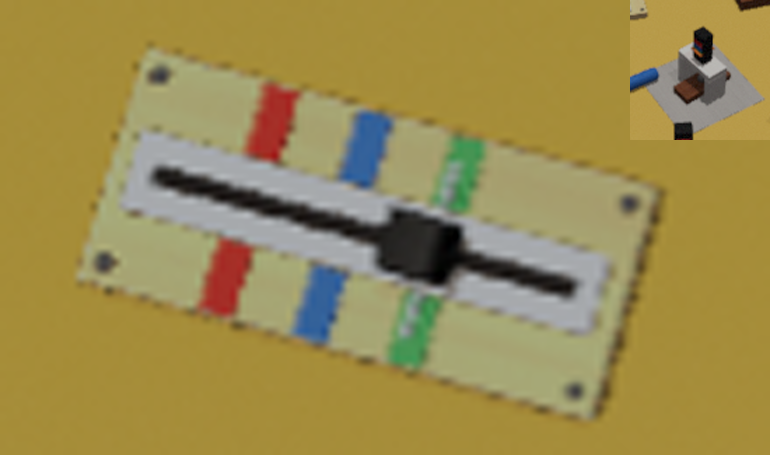

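The pointers lie within the green band, but may be slightly towards blue. I'll measure that at sub-pixel level.

```bash
python3 - <<'E'
from h import *
np.set_printoptions(suppress=True,precision=4)
a=np.radians(-16.31);b=np.array([.5089,.2860]);yh=np.array([-np.sin(a),np.cos(a)]);xh=np.array([np.cos(a),np.sin(a)])
g=np.arange(-.075,.09,.0005)
def prof(f,xl,z):
    c=load(f);P=b+xl*xh+g[:,None]*yh
    px=proj(c,np.c_[P,np.full(len(g),z)]).astype(np.float32)
    return cv2.remap(c['img'].astype(np.float32),px[:,0].reshape(1,-1),px[:,1].reshape(1,-1),cv2.INTER_LINEAR)[0]
def cen(w):
    w=np.clip(w-.3*w.max(),0,None); return (w*g).sum()/w.sum()
for f in('top0','top4'):
  for s in(1,-1):
    r=[]
    for x in(.024,.028,.031,.034,.040,.044):
        p=prof(f,s*x,.016); G=p[:,1]-.5*p[:,0]-.5*p[:,2]
        base=np.median(p,0)
        far=lambda q:np.where((g>-.07)&(g<-.01),q,0)
        D=np.clip(p[:,1]-np.maximum(p[:,0],p[:,2]),0,None)
        W=np.clip(p[:,2]-base[2],0,None)
        q0=prof('top0',s*x,.016)
        if f=='top4': W=np.clip((p-q0)[:,0],0,None)
        else: W=np.clip((p-prof('top4',s*x,.016))[:,2],0,None)
        r.append((x,cen(far(D)),cen(far(W)),far(W).max()))
    print(f,s,np.array(r))
E
```

```text
top0 1 [[ 0.024  -0.0274 -0.0452 33.8438]
 [ 0.028  -0.0274 -0.0453 24.8164]
 [ 0.031  -0.0276 -0.0458 37.5   ]
 [ 0.034  -0.0277 -0.0454 28.7539]
 [ 0.04   -0.0278 -0.0306  0.6367]
 [ 0.044  -0.0276 -0.0563  0.6953]]
top0 -1 [[ 0.024  -0.0268 -0.0439 18.0273]
 [ 0.028  -0.0271 -0.0446 33.2676]
 [ 0.031  -0.0272 -0.0452 29.3555]
 [ 0.034  -0.0269 -0.0445 28.666 ]
 [ 0.04   -0.0272 -0.0446  3.6328]
 [ 0.044  -0.027  -0.0298  0.6836]]
top4 1 [[ 0.024  -0.03   -0.0243 71.707 ]
 [ 0.028  -0.0301 -0.0242 53.0391]
 [ 0.031  -0.0304 -0.0249 65.1152]
 [ 0.034  -0.0299 -0.0264 57.    ]
 [ 0.04   -0.0279 -0.0421  1.9375]
 [ 0.044  -0.0276 -0.0416  1.6875]]
top4 -1 [[ 0.024  -0.0297 -0.0319 53.7021]
 [ 0.028  -0.0289 -0.0248 67.167 ]
 [ 0.031  -0.0289 -0.0243 53.5781]
 [ 0.034  -0.0296 -0.0238 56.123 ]
 [ 0.04   -0.0274 -0.0243 11.6406]
 [ 0.044  -0.027  -0.0469  2.    ]]
```

The pointer sits about 1.6 mm past mid-green after allowing for parallax. It's cheap to correct: re-grip, shift back 1.6 mm and release.

{"api": "arm_command", "payload": {"travel": [[0.04,-0.1,0],[0.09,-0.22,0],[0.14,-0.34,0],[0.18,-0.45,0],[0.22,-0.54,0],[0.22,-0.54,0],[0.22,-0.54,-0.08],[0.22,-0.54,-0.18],[0.22,-0.54,-0.28],[0.22,-0.54,-0.36],[0.22,-0.54,-0.39],[0.22,-0.54,-0.4],[0.22,-0.54,-0.4],[0.22,-0.54,-0.4]], "delta_rot": [[0,0,0],[0,0,0],[0,0,0],[0,0,0],[0,0,0],[0,0,0],[0,0,0],[0,0,0],[0,0,0],[0,0,0],[0,0,0],[0,0,0],[0,0,0],[0,0,0]]}}

```text
time_s: 17.08
tcp_pos: [0.5017, 0.2606, 0.053]
eef_rot: [-179.9, -0.1, -16.2]
contact_force: [0.2, -0.2, 0.5]
gripper_width: 0.0611
gripper_force: 0.0
```

{"api": "arm_command", "payload": {"travel": [[0,0,0],[0,0,0],[0,0,0],[0,0,0],[0,0,0],[0,0,0],[-0.001,-0.003,0],[-0.001,-0.003,0],[-0.001,-0.003,0],[-0.001,-0.003,0]], "delta_rot": [[0,0,0],[0,0,0],[0,0,0],[0,0,0],[0,0,0],[0,0,0],[0,0,0],[0,0,0],[0,0,0],[0,0,0]], "grip": 0}}

```text
time_s: 18.32
tcp_pos: [0.5006, 0.2585, 0.0516]
eef_rot: [-180.0, -0.0, -16.3]
contact_force: [-0.2, 1.3, -0.5]
gripper_width: 0.0238
gripper_force: 8.0
```

{"api": "arm_command", "payload": {"travel": [[0,0,0],[0,0,0],[0,0,0],[0,0,0],[0,0,0.05],[0,0,0.15],[0,0,0.25],[0,0,0.36],[-0.03,0.1,0.4],[-0.08,0.22,0.4],[-0.12,0.34,0.4],[-0.18,0.46,0.4],[-0.22,0.54,0.4],[-0.22,0.54,0.4],[-0.22,0.54,0.4]], "delta_rot": [[0,0,0],[0,0,0],[0,0,0],[0,0,0],[0,0,0],[0,0,0],[0,0,0],[0,0,0],[0,0,0],[0,0,0],[0,0,0],[0,0,0],[0,0,0],[0,0,0],[0,0,0]], "grip": 0.7}}

```text
time_s: 20.2
tcp_pos: [0.3902, 0.5283, 0.2511]
eef_rot: [179.9, 0.0, -16.2]
contact_force: [1.2, 0.1, -0.0]
gripper_width: 0.0614
gripper_force: 0.0
```

```bash
python3 - <<'E'
from h import *
from plant import r
grab('side','side5');grab('top','top5')
s=r.get_state();print(s['time_s'],s['tcp_pos'],s['qd'].round(2))
i=cv2.resize(cv2.imread('pics/top5.png')[180:245,120:230],None,fx=7,fy=7,interpolation=2)
j=cv2.resize(cv2.imread('pics/side5.png')[160:260,240:340],None,fx=1.4,fy=1.4,interpolation=2)
i[:140,-140:]=j
cv2.imwrite('pics/c9.png',i)
E
```

```text
20.3 [0.39097269 0.52753217 0.25168669] [-0.49 -0.36  0.01 -0.01  0.05 -0.12]
```

View pics/c9.png

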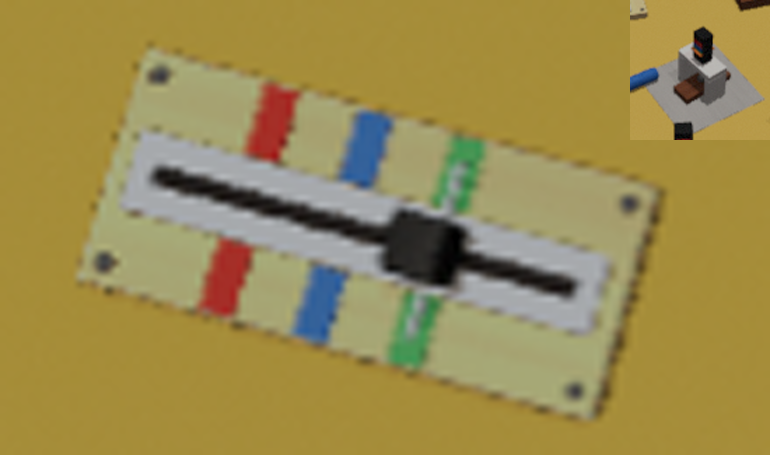

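The pointers at crop (457,183) and (414,315) now sit in mid-green with green on both sides, and the gauge is unchanged. I'll hand in.

```bash
python3 -c "
from plant import close_job
print(close_job())"
```

```text
the job is handed in; nothing more can be done
None
```

Job handed in at about 20 s: the gauge stands astride the blank reading green (16 mm), and the depth stop is at mid-green to within about 1 mm by camera; no verdict was returned.

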